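# Tip the inspected motor clamps into the bin

### The arm

A 6-joint arm with a two-finger parallel gripper is mounted at the origin on the work surface. World frame = base frame: x ahead of the robot, y to its left, z up, the work surface at z = 0. Lengths are in m, angles in degrees, forces in N, time in s.
With the tool pointing down it reaches from about 0.25 to 0.775 m from the base axis. Payload 4 kg.
Tool frame: the origin (TCP) lies on the centre line of the jaws, within the pads' length; the fingertips stand 19 mm ahead of it and the grasp point (between the pads) is the TCP; z points along the fingers, y is the line along which they close (so a half turn about z gives the same grasp; the last joint's range is limited). The gripper opens to 94 mm and grips with 3 to 60 N. Pads are 16 mm wide; open, the fingers measure 119 mm over their backs; the gripper's body (75 mm by 177 mm) begins 78 mm behind the grasp point.
Start: joints at [-77.412, 4.996, 78.535, -0, 96.463, -5.907], TCP at [0.174, -0.522, 0.225] pointing down, gripper open.
Joint ranges: [-177.83, 177.83], [-43.37, 116.18], [15.69, 146.23], [-61.86, 241.86], [9.47, 152.12], [-147.06, 147.06]. Speed limits (degrees/s): [159.86, 159.86, 180, 180, 180, 180].

### API

Orientations are given as [roll, pitch, yaw] about the fixed x, y, z axes, in that order (R = Rz(yaw) Ry(pitch) Rx(roll)).
In Python, from plant import * gives the robot as it stands. The module is installed in compiled form; this text tells all that it offers. Calls block until the motion is done:
- reach(position, orientation): joint-space move of the TCP to a pose.
- move_linear(position, attitude=None, rate=0.15, threshold=None): straight line of the TCP; attitude=None keeps the orientation; rate is the mean speed in m/s. With threshold (N) it stops when the force on the tool has changed by that much, and returns True; else False.
- move_joints(angles): joint-space move.
- open_jaws() and gripper_close(effort=None): open the fingers fully, or close them until they stop; effort is the grip in N (None keeps the last).
- sleep(seconds).
- solve_ik(position, orientation): joint angles nearest the present ones, or None.
- sense(): the state.
- camera(name): name is "scene" or "top"; returns the picture (384x512x3 uint8, red, green, blue); there is no depth.
- camera_info(name): a dict with "fx", "fy", "cx", "cy" (pixels), "R" (3x3) and "t" (3): a world point X has camera coordinates R X + t. Camera axes: x right, y down, z forward; pixel columns grow to the right and rows downward; lengths in m; the calibration is good to about 2 mm. A picture is of the moment at which its call begins. camera_info takes no time and is no camera call.
A pose or a line that the arm cannot do raises MotionError and nothing moves.
- finish_job(): hands the job in; it is judged then, once.
The state is a dict: "time_s": time; "q": joint angles; "dq": joint speeds; "joint_efforts": joint torques, N m; "tcp_pos": TCP position; "orientation": TCP orientation; "contact_force": force on the tool from outside, world axes, zero at the start; "moment": the same for the moment, N m; "opening": finger opening in m; "grasp_force": force on a finger pad.
Only numpy, scipy, OpenCV 4.12 (cv2) and the standard library are available. Lean on these libraries where they do the work, as an engineer would, in place of code of your own. Each camera call takes 0.05 s, during which the arm holds its last target. There are 200 camera calls.

### The job

The motor clamps under the magnifier have been inspected. Swing the magnifier's arm off to the side, at least nearly to its stop, then lift the hinged tray by its rear handle so that all three clamps slide off over its lip into the grey bin, and lower the empty tray gently back onto its rest without letting it drop. Do not touch the clamps themselves, and leave the bin and the other things on the bench where they are.

Things in the scene. Friction and masses are not known exactly. Their poses are not given: they have to be found in the camera images.
- stand: Fixed grey sheet-metal stand of the tipping tray, 190 mm wide (its x) and about 200 mm long (its y), cheeks up to 110 mm high. Origin on the bench under the tray. Its y axis runs from the lip end (-y, where the bin is) to the handle end (+y).
- tray (a joint): Tilt of the dark tray in rad about the hinge under its lip: 0 = lying level on its rest, grows as the handle end is lifted, stop at 1.0. It falls back by its own weight (0.45 kg). The clamps begin to slide between about 0.45 and 0.7 rad. Tray 170 x 170 mm, floor top 103 mm above the bench, low walls (up to 122 mm above the bench) on three sides, open at the lip.
- tray_hinge (a point): Centre of the tray's hinge line, under the open lip, 100 mm above the bench; the hinge line runs along the stand's x. Fixed.
- tray_handle (a point): Middle of the handle: a round steel bar, 12 mm diameter, 120 mm clear length along the stand's x, 60 mm behind the tray's rear wall. When the tray is level it is 130 mm above the bench and 230 mm from the hinge (stand's +y) and 30 mm above it. Axes as the tray's: x along the bar, y away from the lip, z up off the tray floor. Moves with the tray.
- magnifier (a joint): Swing of the magnifier arm in rad about its upright post. It starts over the tray's handle (-0.25 to 0.25) and grows as the lens end swings to the stand's +y side, away from the bin, to the stop at 1.5. It stays where it is left (1 to 3 N at the middle of the arm moves it).
- magnifier_hinge (a point): On the axis of the upright post, at the height of the arm's middle, 215 mm above the bench. Fixed. The post (22 mm diameter, its top hub 28 mm diameter, up to 228 mm high) stands beside the tray, on its +x side, on a round foot 76 mm across.
- magnifier_lens (a point): Centre of the magnifier's round lens head, 104 mm diameter and 22 mm thick, at the end of the arm, 168 mm from the post's axis and at the same height. The white arm between them is a level bar 16 mm wide and 18 mm high, free from 15 to 115 mm from the post's axis.
- bin: Loose open grey plastic bin, outside 210 mm (its x) x 155 mm (its y) x 75 mm high, walls 4 mm, 0.8 kg, standing with its near side under the tray's lip. Origin at the centre of its underside.
- bin_in (a point): Centre of the bin's inner floor, axes as the bin's.
- clamp0: Loose machined aluminium motor clamp: base 34 x 62 x 10 mm with a round boss on top, 35 mm high in all, about 80 g. Starts lying on the tray, its length roughly along the stand's y. Origin at the centre of its underside.
- clamp1: Loose machined aluminium motor clamp: base 34 x 62 x 10 mm with a round boss on top, 35 mm high in all, about 80 g. Starts lying on the tray, its length roughly along the stand's y. Origin at the centre of its underside.
- clamp2: Loose machined aluminium motor clamp: base 34 x 62 x 10 mm with a round boss on top, 35 mm high in all, about 80 g. Starts lying on the tray, its length roughly along the stand's y. Origin at the centre of its underside.
- bottle: Bystander: closed white bottle, 68 mm diameter, 170 mm high. Origin at the centre of its underside.
- screwdriver: Bystander: screwdriver lying on the bench, 190 mm long. Origin at its middle, on its underside.
- frame: Bystander: flat black frame, 130 x 160 mm, 28 mm high with its four studs. Origin at the centre of its underside.
Things that resemble listed ones, but are neither listed nor needed, are in the scene too. Leave any brown or yellow look-alike of the clamp2 alone.

How it is judged:
By the outcome, as a careful person would: the job done as asked, in the order asked, and still so for the second after the job is handed in, with the robot touching nothing.
It also fails if it takes over 67 s, if anything falls off the work surface, if the arm or the gripper's body presses on something with over 40 N, if the wrist force passes 120 N, or if a joint passes its speed limit or range.

## Working session

There is one attempt and no reset: what is moved stays moved. The work goes in short steps, each a Python script; the robot and the scene stay as the last script left them, time stands still between calls to the robot, and variables do not carry over. Pictures are saved under pics/ and viewed, at most 10 in all, crops included, and the job is handed in when it is done.

```bash
mkdir -p pics; python3 - <<'E'
from plant import *
import cv2,numpy as np
for n in("scene","top"):
    im=camera(n);cv2.imwrite(f"pics/{n}0.png",im[...,::-1]); i=camera_info(n);print(n,i)
    cv2.imwrite(f"pics/{n}0b.png",cv2.resize(im[...,::-1],(800,600),interpolation=cv2.INTER_CUBIC))
s=sense();print(s["time_s"],s["tcp_pos"],s["orientation"],s["contact_force"])
E
```

```text
scene {'fx': 429.36633261302757, 'fy': 429.36633261302757, 'cx': 260.4082692399067, 'cy': 192.16905577145585, 'R': array([[-0.74457793,  0.66749803,  0.00707737],
       [ 0.48734382,  0.55080449, -0.67757687],
       [-0.45617947, -0.50105967, -0.7354179 ]]), 't': array([ 0.39719544, -0.18687301,  1.56401271])}
top {'fx': 455.7549919987906, 'fy': 455.7549919987906, 'cx': 260.4441323650558, 'cy': 195.0234229819879, 'R': array([[-1.23679400e-02, -9.99920542e-01, -2.43798484e-03],
       [-9.82560856e-01,  1.26055345e-02, -1.85513514e-01],
       [ 1.85529506e-01,  1.01048461e-04, -9.82638689e-01]]), 't': array([0.03242271, 0.55649853, 1.61887102])}
0.1 [ 0.17438714 -0.52116388  0.22344334] [-1.79890115e+02 -1.21607221e-02  1.84942118e+01] [-0.61788127  0.53478696 -0.31927901]
```

View pics/scene0b.png

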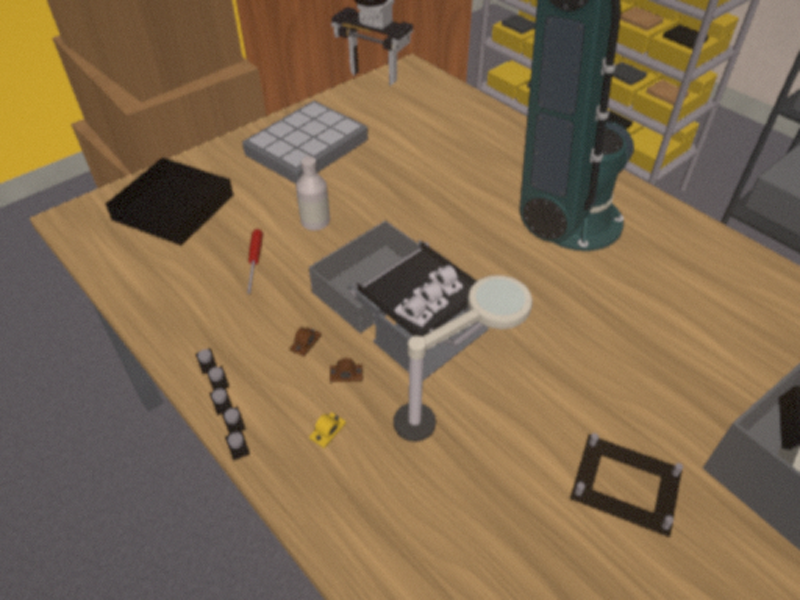

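View pics/top0b.png

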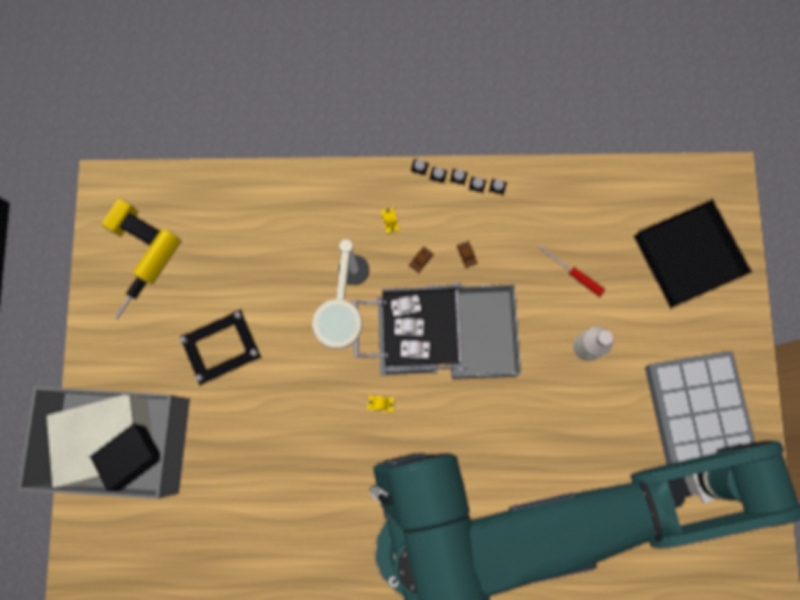

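The scene view (800x600 scale) shows the tray at about (420,295), the bin at (370,265), the lens at (500,300) and the hub at (416,345). In the top view the hub is at (345,245), the lens at (337,323), the tray at (420,330) with its handle at x≈357, and the bin at (487,330). The stand's axes are roughly the world axes. Next I measure the magnifier.

```bash
cat > h.py <<'E'
from plant import *
import cv2,numpy as np
def P(n): 
    i=camera_info(n);K=np.array([[i["fx"],0,i["cx"]],[0,i["fy"],i["cy"]],[0,0,1]]);return K@np.c_[i["R"],i["t"]]
def tri(ps,pt):
    X=cv2.triangulatePoints(P("scene"),P("top"),np.float64(ps).reshape(2,1),np.float64(pt).reshape(2,1));return (X[:3]/X[3]).ravel()
def ray(n,p,z):
    M=P(n);A=np.c_[M[:,0],M[:,1],M[:,2]*z+M[:,3]];v=np.linalg.solve(A,[p[0],p[1],1]);return np.r_[v[:2]/v[2],z]
def proj(n,X): v=P(n)@np.r_[X,1];return v[:2]/v[2]
E
python3 - <<'E'
from h import *
out=[]
C={"scene":(220,160,140,130),"top":(190,135,150,115)}
for n,(x,y,w,h) in C.items():
    im=cv2.imread(f"pics/{n}0.png");c=im[y:y+h,x:x+w]
    hsv=cv2.cvtColor(im,cv2.COLOR_BGR2HSV)
    for nm,p in (("glass",(320,193) if n=="scene" else (215,207)),("arm",(290,210) if n=="scene" else (220,178)),("wood",(300,240))): print(n,nm,im[p[1],p[0]],hsv[p[1],p[0]])
    # lens head: bright low-saturation component
    m=((hsv[...,2]>150)&(hsv[...,1]<70)).astype(np.uint8)
    m=cv2.bitwise_and(m,cv2.rectangle(np.zeros_like(m),(x,y),(x+w,y+h),1,-1))
    k,l,st,ce=cv2.connectedComponentsWithStats(m)
    for j in range(1,k):
        if st[j,4]>25: print(n,st[j],ce[j].round(1))
    out.append(cv2.resize(c,(400,int(400*h/w)),interpolation=cv2.INTER_CUBIC))
H=max(o.shape[0] for o in out)
cv2.imwrite("pics/c1.png",np.hstack([cv2.copyMakeBorder(o,0,H-o.shape[0],0,0,0) for o in out]))
E
```

```text
scene glass [174 183 182] [ 33  13 183]
scene arm [156 171 182] [ 17  36 182]
scene wood [ 83 124 153] [ 18 117 153]
scene [261 171  34  31 380] [277.8 186.3]
scene [ 261  176   80   95 1679] [304.1 204.6]
scene [253 196  23  12  75] [265.3 201.9]
top glass [197 206 194] [ 68  15 206]
top arm [176 193 199] [ 22  29 199]
top wood [99 99 99] [ 0  0 99]
top [ 200  153   32   76 1044] [216.5 199.3]
top [251 190  18  12 134] [258.9 195.1]
top [253 204  18  10 135] [260.8 208.4]
top [257 218  18  11 145] [264.8 222.8]
```

View pics/c1.png

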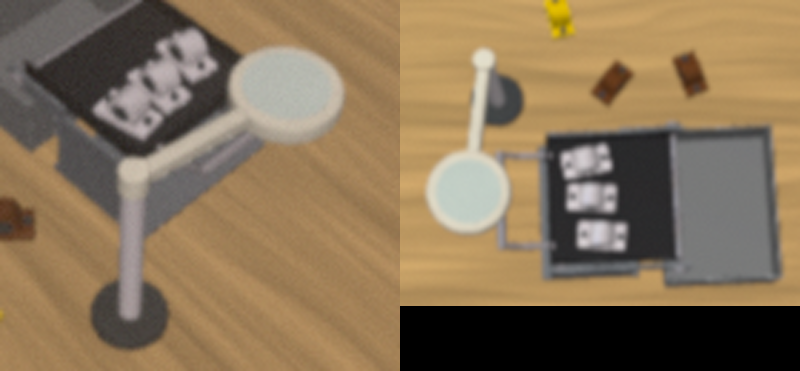

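The crop shows the hub top at about scene (266,218) / top (221.5,157) and the glass at scene (320,191) / top (215.5,206.6). The handle bar is at top column ≈228, between rows 193 and 227. I refine these by mask and triangulate.

```bash
python3 - <<'E'
from h import *
def glass(n,p):
    im=cv2.imread(f"pics/{n}0.png");h=cv2.cvtColor(im,cv2.COLOR_BGR2HSV)
    b=im.astype(int);m=((b[...,0]-b[...,2]>-6)&(h[...,2]>160)&(h[...,1]<40)).astype(np.uint8)
    m=cv2.morphologyEx(m,cv2.MORPH_OPEN,np.ones((3,3),np.uint8))
    k,l,st,ce=cv2.connectedComponentsWithStats(m);j=l[p[1],p[0]];print(n,st[j]);return cv2.fitEllipse(cv2.findContours((l==j).astype(np.uint8),0,1)[0][0])
s=glass("scene",(320,191));t=glass("top",(215,206));print(s,t)
L=tri(s[0],t[0]);Hb=tri((265.9,217.8),(221.2,156.8));print("lens",L,"hub",Hb,np.linalg.norm((L-Hb)[:2]))
d=(L-Hb)[:2];print("dir deg",np.degrees(np.arctan2(d[1],d[0])), "lens z.215",ray("scene",s[0],.222),ray("top",t[0],.222),"hub",ray("scene",(265.9,217.8),.228),ray("top",(221.2,156.8),.228))
# tray floor dark region in top
im=cv2.imread("pics/top0.png");m=(im.max(2)<60).astype(np.uint8);k,l,st,ce=cv2.connectedComponentsWithStats(m)
j=l[200,285];r=cv2.minAreaRect(cv2.findContours(cv2.morphologyEx((l==j).astype(np.uint8),cv2.MORPH_CLOSE,np.ones((15,15))),0,1)[0][0]);print(r)
for c in cv2.boxPoints(r): print(ray("top",c,.103))
for p in((228,193),(228,227)):print("handle",ray("top",p,.13))
E
```

```text
scene [     0      0    512    384 196608]
top [204 196  23  22 415]
((255.5, 191.5), (445.6497497558594, 616.610595703125), 90.0) ((215.1104736328125, 206.48231506347656), (21.621814727783203, 22.59881019592285), 76.37991333007812)
lens [0.54981454 0.12484377 0.21735062] hub [0.65470161 0.15360181 0.22991421] 0.10875808602463022
dir deg -164.66738723362838 lens z.215 [0.61258094 0.06728853 0.222     ] [0.48853274 0.1741998  0.222     ] hub [0.65410855 0.15175512 0.228     ] [0.65473622 0.15434841 0.228     ]
((268.33258056640625, 208.9841766357422), (46.9943733215332, 45.66254806518555), 87.27368927001953)
[0.57855173 0.08219452 0.103     ]
[ 0.58437007 -0.08058602  0.103     ]
[ 0.41639962 -0.08430895  0.103     ]
[0.41080043 0.07535632 0.103     ]
handle [0.55081015 0.1387301  0.13      ]
handle [0.43141586 0.13862986 0.13      ]
```

```bash
python3 - <<'E'
from h import *
print("lens check",tri((319.8,190.5),(215.1,206.5)))
H=np.array([.6545,.153]);O=[180,0,0];r=.08
def pt(a,off=.016,z=.215):
    d=np.array([-np.cos(a),np.sin(a)]);n=np.array([np.sin(a),np.cos(a)]);return [*(H+r*d-off*n),z]
gripper_close(10)
move_linear([.174,-.522,.32])
reach(pt(.12,.06,.32),O)
move_linear(pt(.12,.06))
f0=sense()["contact_force"];print(f0,sense()["time_s"])
for a in np.arange(.15,1.43,.16):
    hit=move_linear(pt(a),rate=.1,threshold=20);print(round(a,2),hit,(sense()["contact_force"]-f0).round(1))
    if hit:break
print(sense()["time_s"],sense()["tcp_pos"])
im=camera("top");cv2.imwrite("pics/top1.png",cv2.resize(im[...,::-1],(800,600)))
E
```

```text
lens check [0.48848422 0.17387526 0.22304992]
[ 0.00873902 -0.17665625  0.71574141] 5.7667
0.15 False [-0.6  0.4 -0.8]
0.31 False [ 0.2 -0.1 -0.1]
0.47 False [ 0.3  0.5 -0.8]
0.63 False [-0.5 -0.  -0.7]
0.79 False [-0.3  0.2 -0.7]
0.95 False [ 0.4  0.6 -0.2]
1.11 False [ 0.4 -0.5 -0.6]
1.27 False [-1.1  0.  -1.1]
8.3667 [0.61547078 0.22471358 0.21489209]
```

View pics/top1.png

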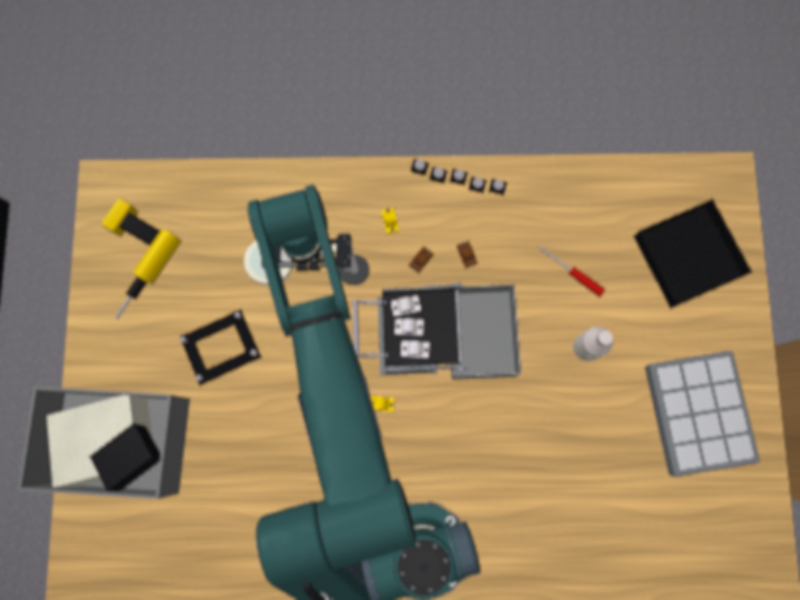

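The arm has swung with the push: the lens is now at about (268,262), and the handle bar at x≈357 is clear. I push on to the stop, back off and measure the handle.

```bash
python3 - <<'E'
from h import *
H=np.array([.6545,.153]);r=.08
def pt(a,off=.016,z=.215):
    d=np.array([-np.cos(a),np.sin(a)]);n=np.array([np.sin(a),np.cos(a)]);return [*(H+r*d-off*n),z]
for a in np.arange(1.33,1.66,.04):
    hit=move_linear(pt(a),rate=.05,threshold=6);print(round(a,2),hit,sense()["contact_force"].round(1))
    if hit:break
move_linear(pt(a,.07),rate=.1)
move_linear(pt(a,.07,.36))
reach([.38,-.30,.38],[180,0,0])
open_jaws()
print(sense()["time_s"])
out=[]
for n,(x,y,w,h) in {"scene":(190,130,170,150),"top":(140,135,200,120)}.items():
    im=camera(n)[...,::-1];cv2.imwrite(f"pics/{n}2.png",im)
    out.append(cv2.resize(im[y:y+h,x:x+w],None,fx=400/w,fy=400/w,interpolation=cv2.INTER_CUBIC))
M=max(o.shape[0] for o in out)
cv2.imwrite("pics/c2.png",np.hstack([cv2.copyMakeBorder(o,0,M-o.shape[0],0,0,0) for o in out]))
E
```

```text
1.33 False [ 0.6  0.  -0.1]
1.37 False [ 0.4 -0.6 -0.6]
1.41 False [ 0.2 -0.4  0.5]
1.45 False [ 0.3 -0.6  0.5]
1.49 False [-0.3 -0.9 -0. ]
1.53 False [-2.4 -0.4  0.8]
1.57 False [-10.2  -3.3   3.1]
1.61 False [-18.9  -5.8   5.9]
1.65 False [-27.5  -7.5   8.3]
16.0
```

View pics/c2.png

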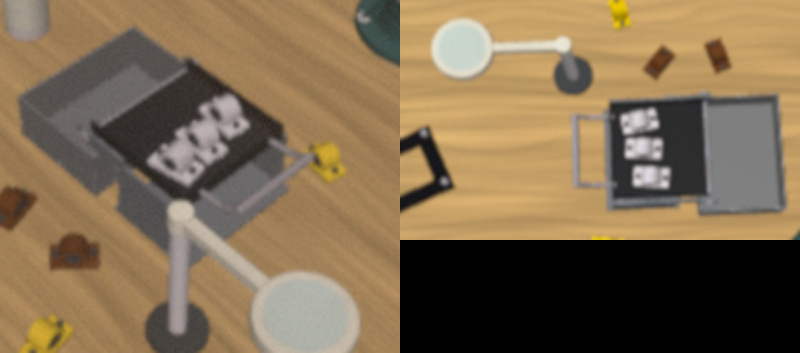

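The magnifier is at its stop (contact force rose from 1.53 on). The bar's ends are at scene (291,219) and (321.7,197.6), and at top (228,193) and (228.3,228). I refine and triangulate them, then check IK for the lift arc.

```bash
cat >> h.py <<'E'
def barfit(n,a,b):
    """fit the grey bar's centre line near segment a-b: low-saturation centroid across the bar"""
    im=cv2.imread(f"pics/{n}2.png");s=255-cv2.cvtColor(im,cv2.COLOR_BGR2HSV)[...,1].astype(np.float32)
    a,b=np.float64(a),np.float64(b);u=(b-a)/np.linalg.norm(b-a);w=np.array([-u[1],u[0]]);t=np.arange(-4,4.01,.25);pts=[]
    for f in np.linspace(.2,.8,25):
        q=a+f*(b-a)+t[:,None]*w;v=cv2.remap(s,q[:,0].astype(np.float32)[None],q[:,1].astype(np.float32)[None],1)[0]
        v=np.clip(v-(v.min()+.4*np.ptp(v)),0,None);pts.append(a+f*(b-a)+w*(v@t)/v.sum())
    return np.array(pts)
E
python3 - <<'E'
from h import *
s=barfit("scene",(290.8,218.5),(321.4,197.3));t=barfit("top",(227.8,192.8),(228.1,227.8))
print(s[[0,12,24]].round(2),t[[0,12,24]].round(2))
# intersect ray in top with plane of scene line: match by line
M=P("scene");vx,vy,x0,y0=cv2.fitLine(s.astype(np.float32),2,0,.01,.01).ravel();l=np.array([-vy,vx,vy*x0-vx*y0]);pl=l@M
X=[]
for p in t:
    a=ray("top",p,.0);b=ray("top",p,.3);k=-(pl@np.r_[a,1])/(pl[:3]@(b-a));X.append(a+k*(b-a))
X=np.array(X);print("bar mean",X.mean(0),X.std(0),"ends",X[0],X[-1])
print("yaw(bar)",np.degrees(np.arctan2(*(X[0]-X[-1])[[1,0]])))
print("corners",tri((290.8,218.5),(227.8,192.8)),tri((321.4,197.3),(228.1,227.8)))
# bin + stand yaw via stand edges: bin grey region in top
im=cv2.imread("pics/top2.png");h=cv2.cvtColor(im,cv2.COLOR_BGR2HSV);m=((h[...,1]<60)&(h[...,2]>20)&(h[...,2]<150)).astype(np.uint8)
k,l_,st,ce=cv2.connectedComponentsWithStats(m[:, :335]);j=l_[210,312];r=cv2.minAreaRect(np.argwhere(l_==j)[:,::-1].astype(np.float32));print(st[j],r)
im=cv2.imread("pics/top2.png");md=(im.max(2)<60).astype(np.uint8);k,ld,st,ce=cv2.connectedComponentsWithStats(md);ys,xs=np.where(ld==ld[200,285])
# rear and lip edges of dark floor per row
E2=[]
for row in range(192,226,2):
    c=xs[ys==row];E2.append((row,c.min()-.5,c.max()+.5))
E2=np.array(E2)
for c in(1,2):
    W=np.array([ray("top",(e[c],e[0]),.103)for e in E2]);print(np.polyfit(W[:,0]-.49,W[:,1],1))
E
```

```text
[[296.78 214.06]
 [306.93 209.1 ]
 [314.79 200.83]] [[227.09 199.81]
 [227.33 210.31]
 [227.56 220.8 ]]
bar mean [0.48929911 0.14089957 0.13255018] [0.02194794 0.00047166 0.00111817] ends [0.52592719 0.14156885 0.13420752] [0.45285362 0.14011884 0.13069067]
yaw(bar) 1.1367812021044472
corners [0.55126291 0.13961341 0.13049935] [0.42915309 0.13885718 0.12452288]
[ 242  181   91   61 4451] ((286.9689636230469, 211.4151611328125), (60.461036682128906, 89.02081298828125), 88.36341857910156)
[-0.01770401  0.07753568]
[ 0.01876106 -0.08203793]
```

```bash
cat >> h.py <<'E'
YAW=1.2;cy,sy=np.cos(np.radians(YAW)),np.sin(np.radians(YAW));BAR=np.array([.490,.140,.130])
HN=BAR-np.array([-sy*.23,cy*.23,.03])
def pose(th,back=0,off=-.015):
    """TCP on the handle at tray tilt th (rad), withdrawn by back along the fingers"""
    y=.23*np.cos(th)-.03*np.sin(th);z=.23*np.sin(th)+.03*np.cos(th)
    r=np.radians(150)+th;y+=back*np.sin(r);z-=back*np.cos(r)
    return HN+[cy*off-sy*y,sy*off+cy*y,z],[np.degrees(r),0,YAW]
E
python3 - <<'E'
from h import *
for a in [(0,.15),(0,0),(.45,0),(.7,0),(.95,0)]: print(a,np.round(pose(*a)[0],3),None if (q:=solve_ik(*pose(*a))) is None else np.round(q))
p,o=pose(0,.15)
reach([.47,.05,.38],[180,0,YAW]); reach(p,o)
f0=sense()["contact_force"]
move_linear(pose(0,.03)[0],rate=.12)
print("hit",move_linear(pose(0,0)[0],rate=.05,threshold=6))
gripper_close(40);s=sense();print(s["time_s"],s["opening"],s["grasp_force"],s["tcp_pos"],f0.round(1),s["contact_force"].round(1),s["moment"].round(2))
for n in("scene","top"):cv2.imwrite(f"pics/{n}3.png",cv2.resize(camera(n)[...,::-1],(800,600)))
E
```

```text
(0, 0.15) [0.473 0.215 0.26 ] [ 34.  12.  72. -27. 111. 116.]
(0, 0) [0.475 0.14  0.13 ] [ 27.  10.  89. -27.  95. 117.]
(0.45, 0) [0.476 0.104 0.227] [ 8. -2. 86. -4. 97. 97.]
(0.7, 0) [0.477 0.066 0.271] [ -6.  -5.  83.  10. 102.  85.]
(0.95, 0) [0.478 0.019 0.305] [-20.  -2.  80.  24. 110.  75.]
hit False
21.4333 0.010797980904041675 39.99855101108551 [0.47496878 0.14073887 0.12935419] [ 0.4 -0.9  0.7] [ 0.8  4.3 -2.4] [ 1.26 -0.09  0.05]
```

View pics/scene3.png

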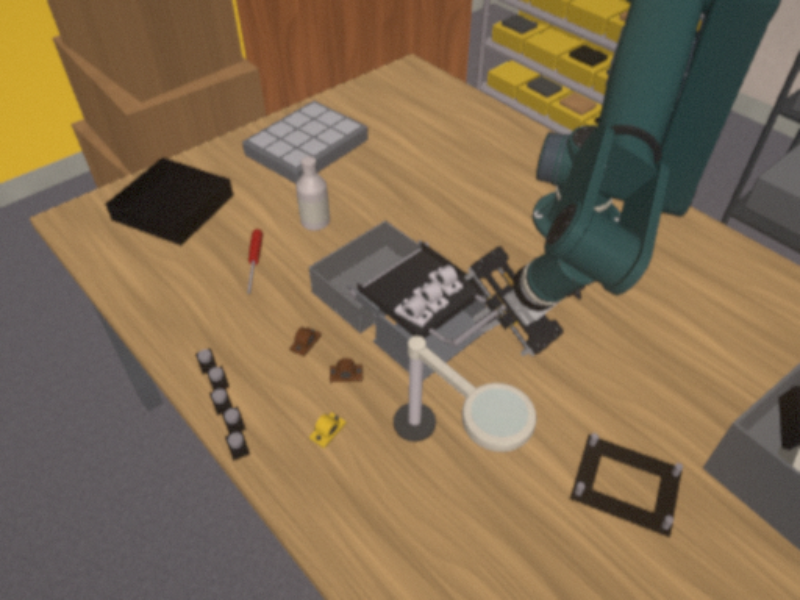

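The gripper holds the bar at about (505,310), with an opening of 10.8 mm against a 12 mm bar. The clamps at (430,293) and the bin are undisturbed, so I lift.

```bash
python3 - <<'E'
from h import *
def go(th,rate):
    p,o=pose(th);move_linear(p,o,rate=rate);s=sense();print(round(th,2),s["contact_force"].round(1),round(s["opening"]*1e3,1),round(s["time_s"],1))
for th in np.arange(.08,.41,.08): go(th,.08)
for th in np.arange(.45,.91,.05): go(th,.05)
sleep(.7)
for n in("scene","top"):cv2.imwrite(f"pics/{n}4.png",cv2.resize(camera(n)[...,::-1],(800,600)))
E
```

```text
0.08 [-0.2  6.6 -3.7] 10.8 21.9
0.16 [ 0.8  7.3 -1.7] 10.9 22.3
0.24 [ 0.   7.4 -0.1] 10.6 22.7
0.32 [ 0.6  7.7 -0.2] 10.7 23.1
0.4 [1.  7.8 1. ] 10.8 23.4
0.45 [1.  6.4 0.8] 10.7 23.8
0.5 [1.8 6.9 1.4] 11.0 24.2
0.55 [1.9 6.2 2.5] 11.1 24.6
0.6 [2.7 5.9 3.5] 10.9 25.0
0.65 [2.9 6.  4. ] 10.8 25.4
0.7 [3.7 5.3 4. ] 10.7 25.8
0.75 [2.8 6.3 3. ] 10.8 26.1
0.8 [3.6 3.9 3.5] 11.1 26.5
0.85 [4.3 5.  2.9] 10.5 26.9
0.9 [4.  4.5 3.6] 10.8 27.3
```

View pics/scene4.png

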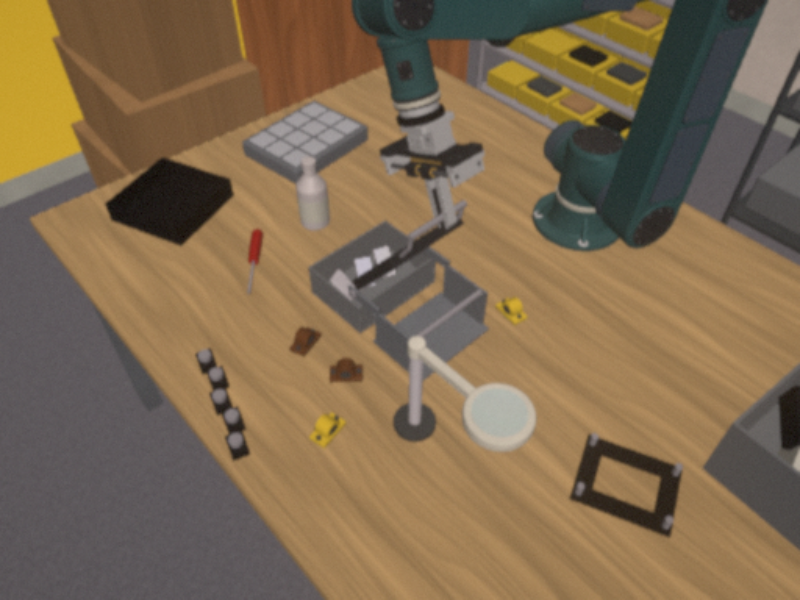

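All three clamps have slid off and show in the bin at (342,284), (363,265) and (385,257), and the tray is tipped. I lower it slowly, watch the force, and take a picture at half way in case a clamp leans on the lip.

```bash
python3 - <<'E'
from h import *
for th in np.r_[np.arange(.8,.09,-.1),.05,.025,0]:
    p,o=pose(th);hit=move_linear(p,o,rate=.07 if th>.15 else .03,threshold=12);s=sense();print(round(th,3),hit,s["contact_force"].round(1),round(s["time_s"],1))
    if hit:break
out=[]
for n,(x,y,w,h) in {"scene":(190,130,170,150),"top":(190,135,200,150)}.items():
    im=camera(n)[...,::-1];out.append(cv2.resize(im[y:y+h,x:x+w],None,fx=400/w,fy=400/w,interpolation=cv2.INTER_CUBIC))
M=max(o.shape[0] for o in out)
cv2.imwrite("pics/c5.png",np.hstack([cv2.copyMakeBorder(o,0,M-o.shape[0],0,0,0) for o in out]))
E
```

```text
0.8 False [4.4 5.  2.8] 28.6
0.7 False [3.  5.4 2.3] 29.1
0.6 False [2.8 6.1 2.6] 29.5
0.5 False [2.2 6.5 1.8] 30.0
0.4 False [1.9 5.3 0.8] 30.5
0.3 False [ 0.4  6.3 -0.2] 31.0
0.2 False [ 1.   7.9 -0. ] 31.5
0.1 False [ 0.8  7.4 -1.6] 32.4
0.05 False [ 0.8  7.3 -1.1] 32.9
0.025 False [-0.4  6.6 -1.5] 33.3
0.0 False [-0.6  6.6 -0.4] 33.6
```

View pics/c5.png

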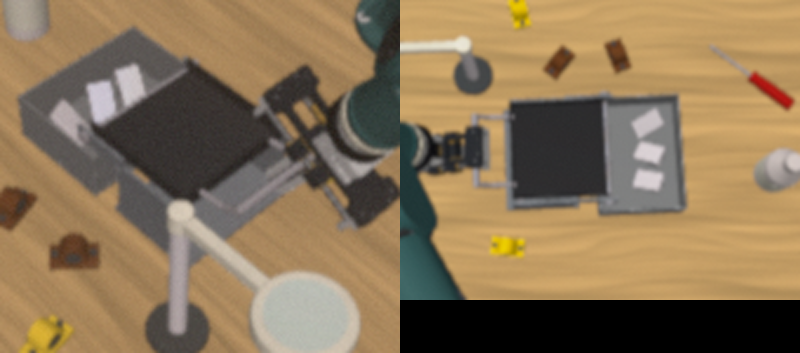

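All three clamps lie in the bin, at crop-top (648,122), (649,152) and (648,180), and the tray is empty and about level. I feel down for the rest, then release and retreat along the fingers.

```bash
python3 - <<'E'
from h import *
p=np.array(pose(0)[0])
print(sense()["contact_force"].round(1))
for d in (.001,.002,.003,.004,.005):
    move_linear(p-[0,0,d],rate=.01);f=sense()["contact_force"];print(d,f.round(1))
    if f[2]>4: break
q=pose(0,.15)[0]
open_jaws();s=sense();print("open",s["contact_force"].round(1),s["opening"])
print(move_linear(p+(q-p)*.3,rate=.06,threshold=8));move_linear(q)
reach([.38,.12,.40],[180,0,0]);reach([.30,-.25,.40],[180,0,0]);sleep(.5);print(sense()["time_s"])
out=[]
for n,(x,y,w,h) in {"scene":(190,130,170,150),"top":(140,100,200,160)}.items():
    im=camera(n)[...,::-1];cv2.imwrite(f"pics/{n}6.png",im);out.append(cv2.resize(im[y:y+h,x:x+w],None,fx=400/w,fy=400/w,interpolation=cv2.INTER_CUBIC))
M=max(o.shape[0] for o in out)
cv2.imwrite("pics/c6.png",np.hstack([cv2.copyMakeBorder(o,0,M-o.shape[0],0,0,0) for o in out]))
E
```

```text
[-0.6  6.4 -0.1]
0.001 [-1.7  7.4  2.1]
0.002 [-2.9  8.2  5.9]
open [ 0.6 -0.5  0.2] 0.09371172009571663
False
40.0
```

View pics/c6.png

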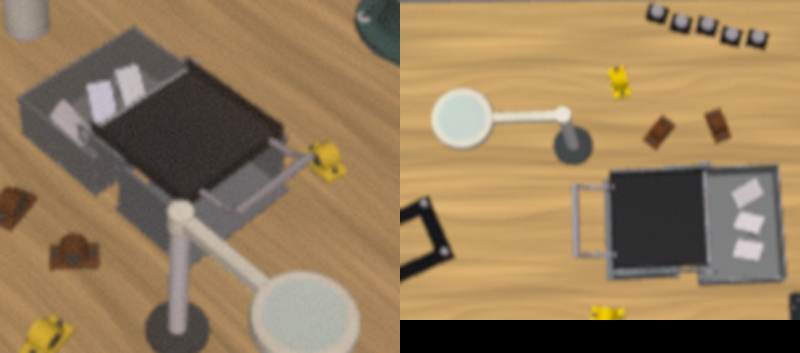

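The tray is level on its rest and empty, with its bar back at crop-top x=576 as before. The three clamps are in the bin at (748,192), (749,222) and (748,250), the magnifier is at its stop, and nothing else has moved. I hand the job in.

```bash
python3 -c "
from plant import *
print(finish_job())"
```

```text
the job is handed in; nothing more can be done
None
```

The job is handed in at about 40 s of the 67 s allowed: the magnifier is swung to its stop, all three clamps are in the grey bin, and the empty tray was lowered slowly back onto its rest, with the bin and other things looking unmoved in the last pictures.

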